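Seat a glass jar's tapered stopper and check it turns free

TASK

Set the loose glass stopper into the neck of the open jar with its flat head in line with the jar's long sides, and press it home in its sleeve with a steady push of about 10 N, never more than 20 N. Then ease the push right off and, with the stopper still in its seat, turn its head about 30 degrees out of line and back, to see that it rocks free and does not drag the jar round. Let go with the head in line again; the jar stays standing where it is and the other things on the counter are left alone.

Things in the scene. Friction and masses are not known exactly. Their poses are not given: they have to be found in the camera images.
- stopper_head (a point): Centre of the flat head of the loose glass stopper, 72 mm above its foot: an upright round disc, 42 mm in diameter, 14 mm thick, 51 to 93 mm above the foot. z up along the plug, x level in the disc's plane, y across its 14 mm (the two flat faces, where to grip, look along +y and -y). The stopper is alike either way round and stands on its foot on the counter at the start.
- jar_mouth (a point): Centre of the open jar's round mouth (62 mm bore) at rim level, 172 mm above the counter; axes as the jar's. In the neck sits a white plastic sealing sleeve, 36 mm long, whose tapered bore matches the plug. It is a push fit that 20 N does not shift; each wash leaves it elsewhere, its top 2 to 12 mm below the rim, so the head's centre ends 26 to 36 mm above the rim: where it bites must be felt.
- jar: The open amber glass jar, heavy-walled, empty and loose on the counter, 1.6 kg. Oblong body 120 mm (x, long side) by 84 mm (y), 128 mm high; a round neck, 74 mm over the lip, on its middle. Origin at the centre of its underside, z up. Alike either way round. The pressed joint grips; with the push eased off the stopper turns alone, while a jammed or lifted one can drag the jar round.
- stopper: The loose amber glass stopper, 93 mm tall, about 0.2 kg; origin at the centre of its foot. Its plug tapers: 44 mm across at the foot, widening evenly to 56.6 mm at 42 mm up, shoulder ending at 46 mm; above it a waist of 18 mm diameter, then the flat head (stopper_head, same axes). The sleeve's bore is 54.2 mm across at its top, so the foot goes 34 mm into it; it sticks there by friction.
- full_jar: A second jar of the same kind, closed by its own stopper (224 mm tall in all); a bystander. Origin at the centre of its underside.
- bowl: White ceramic bowl, 140 mm across and 62 mm high; a bystander. Origin at the centre of its underside.
- stamp: Tin cookie stamp, a 56 mm disc with a knob, 52 mm high; a bystander. Origin at the centre of its underside.
- spoons: Grey plastic measuring spoons, three fanned out on one pin to about 120 mm, 11 mm high; a bystander. Origin under the pin.
- table: The fixed oak counter top that all stands on, level, its surface at height 0.
Mind the look-alikes: they are no part of the job. Leave any turquoise look-alike of the stopper alone.

How it is judged:
By the outcome, as a careful person would: the job done as asked, in the order asked, and still so for the second after the job is handed in, with the robot touching nothing.
It also fails if it takes over 64 s, if anything falls off the work surface, if the arm or the gripper's body presses on something with over 40 N, if the wrist force passes 120 N, or if a joint passes its speed limit or range.

ROBOT

A 6-joint arm with a two-finger parallel gripper is mounted at the origin on the work surface. World frame = base frame: x ahead of the robot, y to its left, z up, the work surface at z = 0. Lengths are in m, angles in degrees, forces in N, time in s.
With the tool pointing down it reaches from about 0.375 to 0.9 m from the base axis. Payload 3.1 kg.
Tool frame: the origin (TCP) lies at the very end of the fingers, on their centre line; the grasp point (between the pads) lies 19 mm behind it; z points along the fingers, y is the line along which they close (so a half turn about z gives the same grasp; the last joint's range is limited). The gripper opens to 87 mm and grips with 3 to 60 N. Pads are 19 mm wide; open, the fingers measure 117 mm over their backs; the gripper's body (75 mm by 190 mm) begins 51 mm behind the grasp point.
Start: joints at [-86.946, 30.224, 82.088, -0, 67.689, -10.227], TCP at [0.144, -0.608, 0.223] pointing down, gripper open.
Joint ranges: [-176.69, 176.69], [-43.24, 126.21], [12.49, 139.97], [-82, 262], [0, 151.66], [-163.58, 163.58]. Speed limits (degrees/s): [159.86, 159.86, 180, 180, 180, 180].

INTERFACE

Orientations are given as a 3x3 rotation matrix whose columns are the frame's x, y, z axes.
In Python, from rig import readout, cams, bot gives the robot as it stands.
- The arm moves only by the shell command python3 -m inch 'ROWS'. ROWS is JSON, a list of rows, each a list of 5 numbers: the shift along the world's x, y, z in cm, then the turn about the world's z in degrees, then the finger opening in cm, from 0 to 8.7. In form: [[dx, dy, dz, twist, fingers], ...]. A call has 1 to 10 rows; each row is the pose to reach, as a shift and turn from the pose commanded when the call began; what a row does not reach only later rows make up. A row lasts 1/12 s, in which the tool goes at most 41.7 mm and 7.16 degrees, less where a joint would pass 70% of its speed; a pose out of reach is approached as far as the arm can. A call with a gripper value outside its range is refused whole. The fingers move at their own pace and stop on an object; the grip force is fixed at half the most. Time passes only in rows, so rows that repeat a pose let the fingers close. It gives the time, the measured TCP pose, the force, the opening and the grip force at its end, in the units of the state.
- readout.read_state(): the state, without advancing time (a new reading comes with each control period).
- cams.capture(name): name is "scene" or "side" or "wrist"; returns a dict with "image" (480x640x3 uint8, blue, green, red), "intrinsics" (3x3 intrinsics, pixels), "xyz" and "rotation" of the camera in the world; the wrist camera has in their place "tool_from_camera" (4x4, takes a point from camera to tool coordinates, whose origin is the TCP and whose axes are the flange's). Camera axes: x right, y down, z forward; pixel columns grow to the right and rows downward; lengths in m; the calibration is good to about 2 mm. A picture is of the moment at which its call begins: read the wrist's pose just before it. There is no depth.
- bot.hand_in(): hands the job in; it is judged then, once.
The state is a dict: "time_s": time; "joint_positions": joint angles; "qvel": joint speeds; "tau": joint torques, N m; "position": TCP position; "tcp_rot": TCP orientation; "force": force on the tool from outside, world axes, zero at the start; "moment": the same for the moment, N m; "opening": opening from 0.0 (shut) to 1.0 (fully open); "grasp_force": force on a finger pad.
Only numpy, scipy, OpenCV 4.12 (cv2) and the standard library are available. Lean on these libraries where they do the work, as an engineer would, in place of code of your own. Each camera call takes 0.05 s, during which the arm holds its last target. There are 200 camera calls.

## Working session

There is one attempt and no reset: what is moved stays moved. The work goes in short steps, Python scripts to look and compute and a shell command to move; the robot and the scene stay as the last step left them, time stands still between calls to the robot, and variables do not carry over. Pictures are saved under pics/ and viewed, at most 10 in all, crops included, and the job is handed in when it is done.

```bash
mkdir -p pics; python3 - <<'E'
from rig import readout,cams,bot
import cv2,numpy as np,pickle
s=readout.read_state();print(s)
for n in("scene","side"):
    c=cams.capture(n);cv2.imwrite(f"pics/{n}0.png",c["image"]);pickle.dump(c,open(f"{n}.pkl","wb"))
    print(n,c["intrinsics"],c["xyz"],c["rotation"])
E
```

```text
{'time_s': 0.0, 'joint_positions': array([-8.69463684e+01,  3.02800440e+01,  8.21556093e+01, -2.77687025e-03,
        6.76872078e+01, -1.02260236e+01]), 'qvel': array([-0.009108  , -0.05712697,  0.02206662,  0.08985233, -0.02133069,
        0.03980077]), 'tau': array([-6.10502630e-04, -4.40042102e+01, -1.76591331e+01,  6.32921909e-02,
        5.82708092e-02, -1.50316760e-04]), 'position': array([ 0.14355484, -0.60755175,  0.22156437]), 'tcp_rot': array([[ 9.73256287e-01,  2.29721950e-01, -1.59002865e-04],
       [ 2.29721759e-01, -9.73253995e-01,  2.13889492e-03],
       [ 3.36600938e-04, -2.11821934e-03, -9.99997700e-01]]), 'force': array([-0.07551673, -0.08917916, -0.04715049]), 'moment': array([ 0.00990528,  0.04332756, -0.03475383]), 'grasp_force': 0.0, 'opening': 1.0003839054006585}
scene [[460.26018697   0.         315.05453003]
 [  0.         460.26018697 231.61087211]
 [  0.           0.           1.        ]] [ 1.06103522 -0.39590463  0.6887319 ] [[ 0.64429023  0.51100061 -0.56900658]
 [ 0.76453622 -0.44918068  0.46229978]
 [-0.0193513  -0.73288137 -0.6800812 ]]
side [[453.25052226   0.         316.40855828]
 [  0.         453.25052226 243.82687577]
 [  0.           0.           1.        ]] [0.50579632 0.70523659 0.77263295] [[-0.99446256 -0.05875198  0.08713455]
 [-0.10353833  0.68976463 -0.71659233]
 [-0.01800111 -0.72164601 -0.69202818]]
```

View pics/scene0.png

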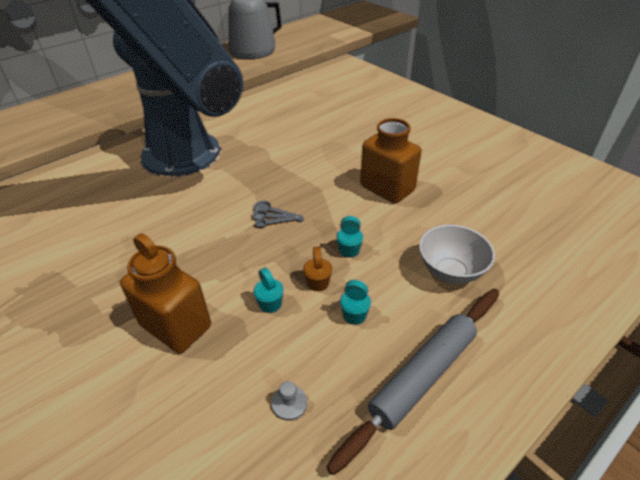

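View pics/side0.png

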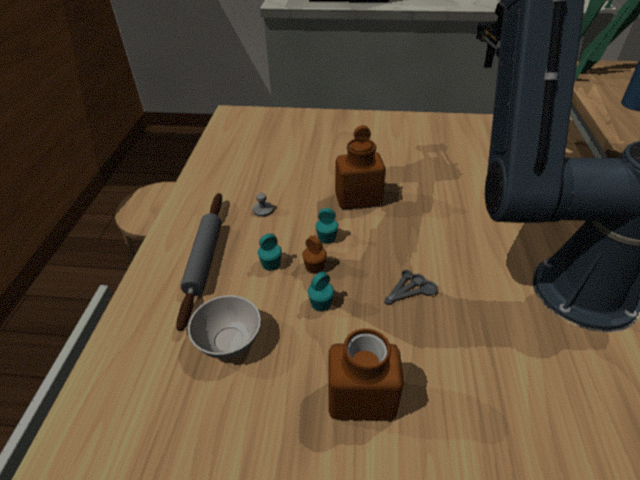

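The scene view has the amber stopper at (318,268) between three turquoise ones, and the open jar's mouth at (394,128). The side view has the stopper at (315,255) and the mouth at (367,348). I'll enlarge these areas and triangulate.

```bash
cat > h.py <<'E'
import numpy as np,pickle,cv2
def ray(c,u,v):
    d=c["rotation"]@np.linalg.solve(c["intrinsics"],[u,v,1.]);return np.array(c["xyz"]),d/np.linalg.norm(d)
def tri(rs):
    A=sum(np.eye(3)-np.outer(d,d) for o,d in rs);b=sum((np.eye(3)-np.outer(d,d))@o for o,d in rs)
    p=np.linalg.solve(A,b);return p,[np.linalg.norm(np.cross(p-o,d)) for o,d in rs]
def proj(c,P):
    p=(np.atleast_2d(P)-c["xyz"])@c["rotation"];q=p@c["intrinsics"].T;return q[:,:2]/q[:,2:]
def onz(r,z): o,d=r;return o+d*(z-o[2])/d[2]
def wcam(s,c):
    T=np.eye(4);T[:3,:3]=s["tcp_rot"];T[:3,3]=s["position"];M=T@c["tool_from_camera"]
    return dict(intrinsics=c["intrinsics"],xyz=M[:3,3],rotation=M[:3,:3],image=c["image"])
E
python3 - <<'E'
from h import *
S=pickle.load(open("scene.pkl","rb"));D=pickle.load(open("side.pkl","rb"))
print("head",tri([ray(S,318,256),ray(D,315,243)]))
print("mouth",tri([ray(S,394,127),ray(D,367,347)]))
cr=lambda c,x,y,w,h:cv2.resize(c["image"][y:y+h,x:x+w],(400,300),interpolation=cv2.INTER_CUBIC)
o=np.vstack([np.hstack([cr(S,280,230,80,60),cr(S,340,110,100,75)]),np.hstack([cr(D,275,225,80,60),cr(D,310,322,120,90)])])
cv2.imwrite("pics/crop1.png",o)
E
```

```text
head (array([ 0.59904337, -0.01783476,  0.07470642]), [np.float64(0.0025099797104649935), np.float64(0.0025099797104647333)])
mouth (array([0.48083612, 0.30420996, 0.16850023]), [np.float64(0.0014767791596481527), np.float64(0.0014767791596483645)])
```

View pics/crop1.png

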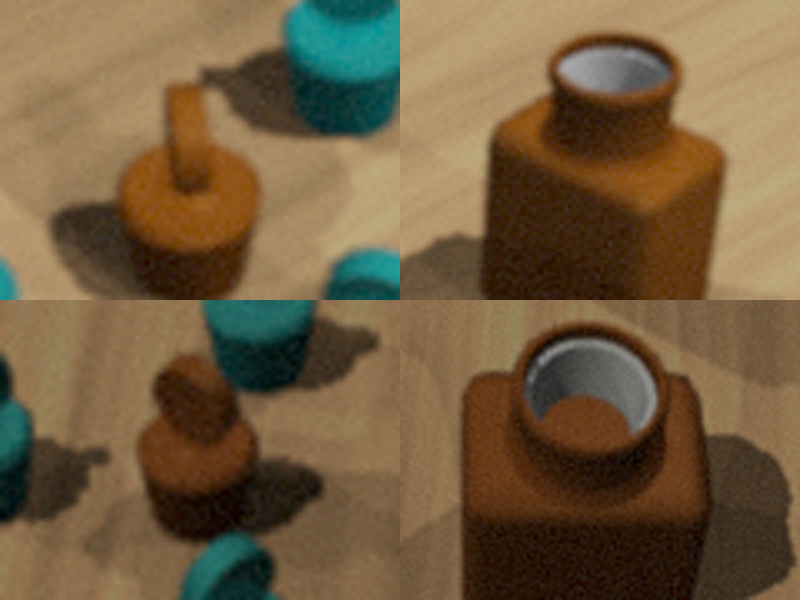

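The crops show the head edge-on to the scene camera at about (317,257.6), and in the side view at (314.2,244.2). The mouth is a clear ellipse in both. I'll compute the layout, including the bystanders, and then move the wrist camera over the stopper.

```bash
python3 - <<'E'
from h import *
S=pickle.load(open("scene.pkl","rb"));D=pickle.load(open("side.pkl","rb"))
for n,a,b in [("head",(317,257.6),(314.2,244.2)),("fulljar head",(146,246),(362,134)),("t1",(350,224),(321,282)),("t2",(266,277),(327,217)),("t3",(357,289),(268,242)),("mouth",(394,127.5),(366.8,347))]:
    p,e=tri([ray(S,*a),ray(D,*b)]);print(n,p.round(4),np.round(e,4))
# mouth rim: outer lip ellipse centre in both on z=.172
print(onz(ray(S,394,127.5),.172),onz(ray(D,366.8,347),.172))
E
python3 -m inch '[[0,0,4.1,-7,8.7],[0,0,8.2,-14,8.7],[2,3,12,-21,8.7],[4.5,6,14,-28,8.7],[7,9,14,-35,8.7],[9.5,12,14,-42,8.7],[12,15,14,-49,8.7],[14,18,14,-53,8.7],[16.5,21,14,-53,8.7],[19,24,14,-53,8.7]]'
```

```text
head [ 0.5997 -0.0191  0.0708] [0.001 0.001]
fulljar head [ 0.5075 -0.2787  0.2013] [0.0003 0.0003]
t1 [0.5732 0.091  0.0711] [0.0002 0.0002]
t2 [ 0.5778 -0.118   0.0697] [0.0012 0.0012]
t3 [ 0.7039 -0.0165  0.0719] [0.0009 0.0009]
mouth [0.4812 0.3038 0.1677] [0.0016 0.0016]
[0.48793911 0.29793981 0.172     ] [0.48004286 0.30558817 0.172     ]
time_s: 0.93
position: [0.3342, -0.3662, 0.3623]
tcp_rot: [[0.769, -0.639, -0.0], [-0.639, -0.769, 0.001], [-0.001, -0.0, -1.0]]
force: [1.0, -1.1, -0.1]
opening: 1.001
grasp_force: 0.0
```

```bash
python3 -m inch '[[2.4,3.1,0,0,8.7],[4.8,6.2,0,0,8.7],[7.2,9.3,0,0,8.7],[9.6,12.4,0,0,8.7],[12,15.5,0,0,8.7],[14.4,18.6,0,0,8.7],[16.8,21.7,0,0,8.7],[19.2,25,-1,0,7],[21.6,28.5,-2,0,7],[24,32,-3,0,7]]' && python3 -m inch '[[2.6,2.7,-2,0,6],[2.6,2.7,-5,0,6],[2.6,2.7,-7,0,6],[2.6,2.7,-7,0,6],[2.6,2.7,-7,0,6],[2.6,2.7,-7,0,6]]'
python3 - <<'E'
from rig import readout,cams
from h import *
s=readout.read_state();c=cams.capture("wrist");w=wcam(s,c);pickle.dump(w,open("w1.pkl","wb"))
print(c["tool_from_camera"].round(4),s["position"],s["joint_positions"].round(1))
q=proj(w,[.5997,-.0191,.072]);print(q)
im=w["image"].copy();cv2.circle(im,tuple(int(a) for a in q[0]),3,(0,0,255));cv2.imwrite("pics/w1.png",im)
E
```

```text
time_s: 1.77
position: [0.5719, -0.0497, 0.3329]
tcp_rot: [[0.769, -0.639, -0.0], [-0.639, -0.769, -0.0], [-0.0, 0.0, -1.0]]
force: [0.4, -1.1, 1.0]
opening: 0.862
grasp_force: 0.0
time_s: 2.27
position: [0.598, -0.0251, 0.2646]
tcp_rot: [[0.769, -0.639, 0.002], [-0.639, -0.769, -0.0], [0.002, -0.001, -1.0]]
force: [0.2, -0.5, 0.2]
opening: 0.691
grasp_force: 0.0
[[-3.000e-04 -9.588e-01 -2.841e-01  7.710e-02]
 [ 1.000e+00 -2.000e-04 -1.000e-04  2.000e-04]
 [ 0.000e+00 -2.841e-01  9.588e-01 -1.629e-01]
 [ 0.000e+00  0.000e+00  0.000e+00  1.000e+00]] [ 0.5979665  -0.02509606  0.26462532] [-13.1  25.6  83.3   0.   71.  116.7]
[[314.22799784 216.24804999]]
```

View pics/w1.png

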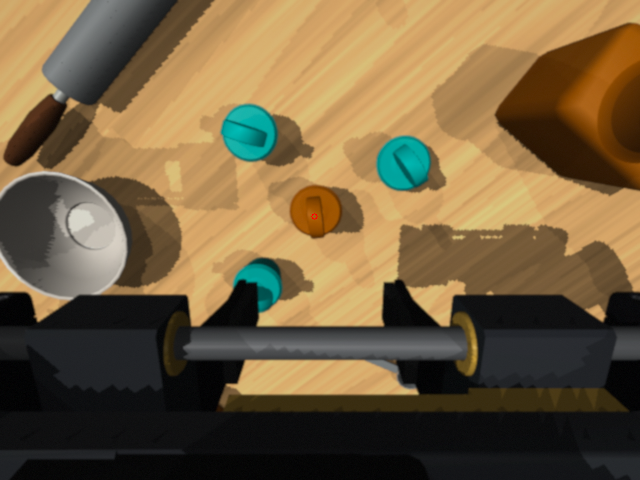

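The wrist view shows the amber stopper at (316,211), and the predicted point lands on its head, seen nearly edge-on. I'll overlay a model of the stopper and check its yaw.

```bash
cat >> h.py <<'E'
def model(x,y,yaw):
    t=np.linspace(0,2*np.pi,60);a=np.radians(yaw);X=np.array([np.cos(a),np.sin(a),0]);Y=np.array([-X[1],X[0],0]);Z=np.array([0,0,1]);o=np.array([x,y,0])
    L=[]
    for s in(-.007,.007): L.append(o+.072*Z+s*Y+.021*(np.cos(t)[:,None]*X+np.sin(t)[:,None]*Z))
    for r,z in((.022,0),(.0283,.042)): L.append(o+z*Z+r*(np.cos(t)[:,None]*X+np.sin(t)[:,None]*Y))
    return L
def overlay(c,L,x,y,w,h,k,cols=((0,255,0),(255,255,0),(255,0,0),(255,0,255))):
    im=cv2.resize(c["image"][y:y+h,x:x+w],None,fx=k,fy=k,interpolation=cv2.INTER_CUBIC)
    for l,col in zip(L,cols): cv2.polylines(im,[np.round((proj(c,l)-[x,y]+.5)*k-.5).astype(int)],True,col,1)
    return im
E
python3 - <<'E'
from h import *
S,D,W=[pickle.load(open(f+".pkl","rb")) for f in("scene","side","w1")]
m=model(.5997,-.0191,-41)
o=np.vstack([np.hstack([overlay(W,m,276,180,80,60,5),overlay(W,[],276,180,80,60,5)]),np.hstack([overlay(S,m,280,230,80,60,5),overlay(D,m,275,225,80,60,5)])])
cv2.imwrite("pics/ov1.png",o)
E
```

```text
(no output)
```

View pics/ov1.png

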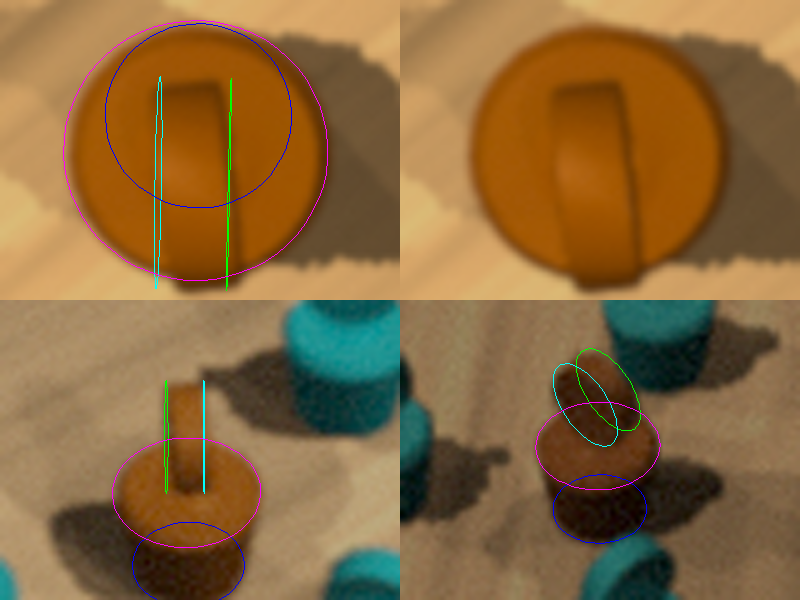

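At the wrist, the head's edges slant about 8° from the -41° model, so the head yaw is about -33°. Position is good to under 1 mm, at about (0.5993,-0.0195). I'll turn +7, descend and grip.

```bash
python3 -m inch '[[0.13,0.56,-3,7,5],[0.13,0.56,-7,7,5],[0.13,0.56,-11,7,5],[0.13,0.56,-14,7,5],[0.13,0.56,-16,7,5],[0.13,0.56,-18,7,5],[0.13,0.56,-19.5,7,5],[0.13,0.56,-20.8,7,5],[0.13,0.56,-20.8,7,5],[0.13,0.56,-20.8,7,5]]' && python3 -m inch '[[0,0,0,0,1],[0,0,0,0,1],[0,0,0,0,1],[0,0,0,0,1],[0,0,0,0,1],[0,0,0,0,1],[0,0,0,0,1],[0,0,0,0,1]]'
```

```text
time_s: 3.15
position: [0.5995, -0.0198, 0.0565]
tcp_rot: [[0.841, -0.541, 0.002], [-0.541, -0.841, -0.0], [0.002, -0.001, -1.0]]
force: [-0.8, -0.3, 0.6]
opening: 0.576
grasp_force: 0.0
time_s: 3.82
position: [0.5988, -0.0192, 0.0561]
tcp_rot: [[0.841, -0.54, 0.0], [-0.54, -0.841, -0.0], [0.001, 0.0, -1.0]]
force: [-0.4, -0.9, 4.6]
opening: 0.156
grasp_force: 34.4
```

```bash
python3 -m inch '[[0,0,2,0,1],[0,0,5,0,1],[0,0,9,0,1],[0,0,13,0,1],[0,0,17,0,1],[0,0,21,0,1],[0,0,24,0,1],[0,0,24,0,1],[0,0,24,0,1],[0,0,24,0,1]]' && python3 -m inch '[[-1.2,3.2,0,6,1],[-2.4,6.4,0,12,1],[-3.6,9.6,0,18,1],[-4.8,12.8,0,24,1],[-6,16,0,30,1],[-7.2,19.2,0,36,1],[-8.4,22.4,0,36,1],[-9.2,24.5,0,36,1],[-9.2,24.5,0,36,1],[-9.2,24.5,0,36,1]]'
python3 - <<'E'
from rig import readout,cams
from h import *
s=readout.read_state();c=cams.capture("wrist");w=wcam(s,c);pickle.dump(w,open("w2.pkl","wb"))
print(s["position"],s["force"].round(2),s["joint_positions"].round(1))
im=w["image"].copy()
t=np.linspace(0,2*np.pi,60)
for r,z in((.037,.172),(.031,.172)):
    l=np.c_[.481+r*np.cos(t),.304+r*np.sin(t),z+0*t];cv2.polylines(im,[proj(w,l).astype(int)],True,(0,255,0),1)
cv2.imwrite("pics/w2.png",im)
E
```

```text
time_s: 4.65
position: [0.5971, -0.0186, 0.2936]
tcp_rot: [[0.841, -0.541, -0.004], [-0.541, -0.841, 0.001], [-0.004, 0.001, -1.0]]
force: [-0.1, 1.0, -3.5]
opening: 0.157
grasp_force: 34.2
time_s: 5.48
position: [0.5045, 0.2266, 0.2927]
tcp_rot: [[0.998, 0.06, -0.006], [0.06, -0.998, -0.002], [-0.006, 0.001, -1.0]]
force: [0.3, 0.1, -3.3]
opening: 0.159
grasp_force: 34.2
[0.50448789 0.22659599 0.29270611] [ 0.3   0.11 -3.33] [12.6 20.4 87.2 -0.  72.7 99.2]
```

View pics/w2.png

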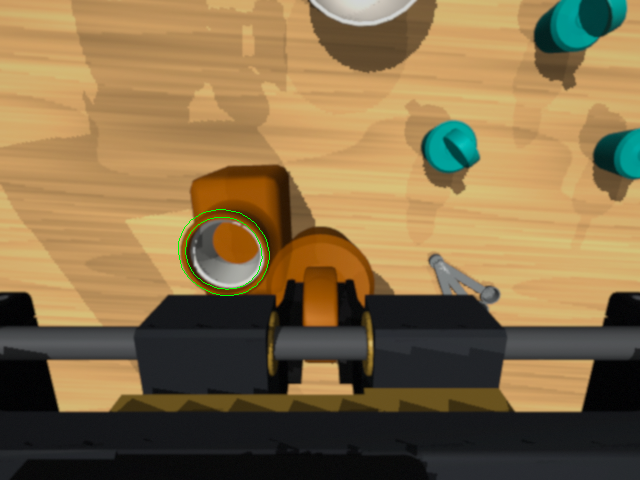

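The rim overlay nearly matches the jar's lip at about (228,253), but the jar's body is partly hidden. I'll step back in x for a clearer view of the jar.

```bash
python3 -m inch '[[-3,0.5,2,0,1],[-6,1,4,0,1],[-9,1.5,4,0,1],[-11,1.5,4,0,1],[-11,1.5,4,0,1],[-11,1.5,4,0,1],[-11,1.5,4,0,1]]'
python3 - <<'E'
from rig import readout,cams
from h import *
s=readout.read_state();c=cams.capture("wrist");w=wcam(s,c);pickle.dump(w,open("w3.pkl","wb"))
print(s["position"],s["force"].round(2),s["joint_positions"].round(1))
t=np.linspace(0,2*np.pi,60)
L=[np.c_[.481+r*np.cos(t),.304+r*np.sin(t),.172+0*t] for r in(.037,.031)]
q=proj(w,[.481,.304,.15])[0];x=int(max(0,min(q[0]-133,374)));y=int(max(0,min(q[1]-100,280)));print(x,y)
im=overlay(w,L,x,y,266,200,3);cv2.imwrite("pics/w3.png",im)
E
```

```text
time_s: 6.12
position: [0.3976, 0.2401, 0.3351]
tcp_rot: [[0.998, 0.056, 0.0], [0.056, -0.998, -0.0], [0.0, 0.0, -1.0]]
force: [0.6, 0.3, -2.7]
opening: 0.161
grasp_force: 34.2
[0.39762619 0.24009823 0.33514167] [ 0.58  0.3  -2.67] [ 17.3  10.1  95.1  -0.   74.8 104.1]
121 21
```

View pics/w3.png

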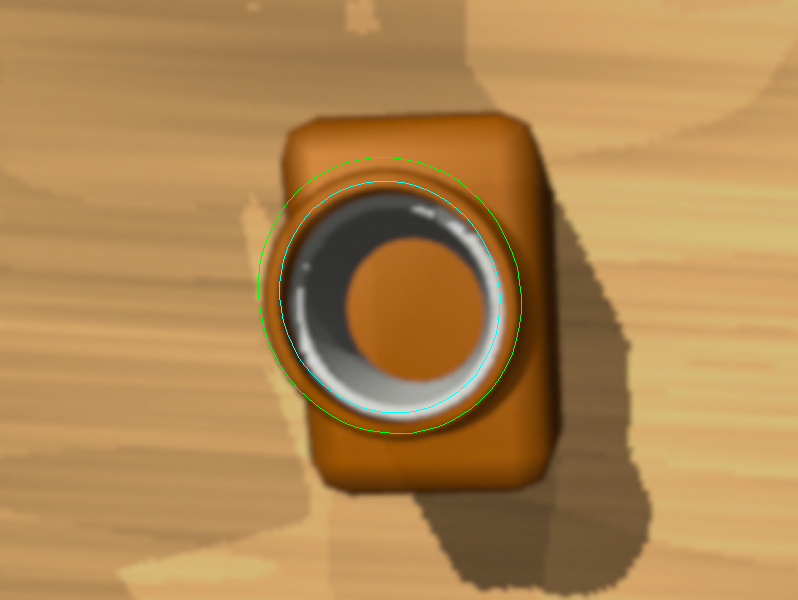

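The lip is about (+3,+8) crop px from the prediction, so the mouth is roughly 2 mm nearer in x. I'll fit the jar's silhouette for position and yaw.

```bash
cat >> h.py <<'E'
def jarpts(x,y,yaw,rc=.012,cs=.006):
    t=np.linspace(0,2*np.pi,72,endpoint=False);a=np.radians(yaw);R=np.array([[np.cos(a),-np.sin(a)],[np.sin(a),np.cos(a)]])
    def rect(h,w,r): return np.c_[np.sign(np.cos(t))*(h-r)+r*np.cos(t),np.sign(np.sin(t))*(w-r)+r*np.sin(t)]@R.T+[x,y]
    z=lambda p,h:np.c_[p,np.full(len(p),h)]
    body=np.vstack([z(rect(.06,.042,rc),0),z(rect(.06,.042,rc),.128-cs),z(rect(.06-cs,.042-cs,rc),.128)])
    c=lambda h,r:np.c_[x+r*np.cos(t),y+r*np.sin(t),0*t+h]
    return [body,np.vstack([c(.16,.037),c(.17,.037),c(.172,.035)])]
def jarmask(c,*p):
    m=np.zeros(c["image"].shape[:2],np.uint8)
    for P in jarpts(*p): cv2.fillConvexPoly(m,cv2.convexHull(np.round(proj(c,P)*16).astype(np.int32)),255,shift=4)
    return m
E
python3 - <<'E'
from h import *
from scipy.optimize import minimize
W=pickle.load(open("w3.pkl","rb"));S=pickle.load(open("scene.pkl","rb"));D=pickle.load(open("side.pkl","rb"))
out=[]
for nm,c,box in(("w",W,(190,30,330,200)),("scene",S,(345,105,435,210)),("side",D,(315,318,415,430))):
    hsv=cv2.cvtColor(c["image"],cv2.COLOR_BGR2HSV);b=cv2.blur(hsv,(3,3))
    x0,y0,x1,y1=box;m=np.zeros(hsv.shape[:2],np.uint8);m[y0:y1,x0:x1]=((b[...,1]>175)[y0:y1,x0:x1])*255
    cs,_=cv2.findContours(m,cv2.RETR_EXTERNAL,cv2.CHAIN_APPROX_NONE);k=max(cs,key=cv2.contourArea);M=np.zeros_like(m);cv2.drawContours(M,[k],-1,255,-1)
    f=lambda p:np.mean(np.abs(cv2.GaussianBlur(M,(0,0),1.).astype(float)-cv2.GaussianBlur(jarmask(c,p[0]/100,p[1]/100,p[2]),(0,0),1.)))
    best=min((minimize(f,[47.9,30.3,y],method="Nelder-Mead",options=dict(initial_simplex=[[47.9,30.3,y],[48.5,30.3,y],[47.9,30.9,y],[47.9,30.3,y+4]])) for y in(-4,0,5)),key=lambda r:r.fun)
    print(nm,best.x,best.fun,M.sum()/255)
    p=best.x;q=proj(c,[.479,.303,.12])[0].astype(int);J=jarmask(c,p[0]/100,p[1]/100,p[2])
    im=c["image"].copy()
    cv2.drawContours(im,cv2.findContours(J,0,1)[0],-1,(0,255,0),1);cv2.drawContours(im,[k],-1,(255,0,0),1)
    a=max(0,q[1]-85);out.append(cv2.resize(im[a:a+170,q[0]-65:q[0]+65],(266,348)))
cv2.imwrite("pics/fit.png",np.hstack(out))
E
```

```text
w [47.772345   30.29791842  6.64978355] 0.6557356770833334 11027.0
scene [ 47.50877981  30.96555462 -17.66221158] 0.7010677083333333 3185.0
side [47.93993883 29.83064144  5.24863419] 0.5542513020833333 5734.0
```

View pics/fit.png

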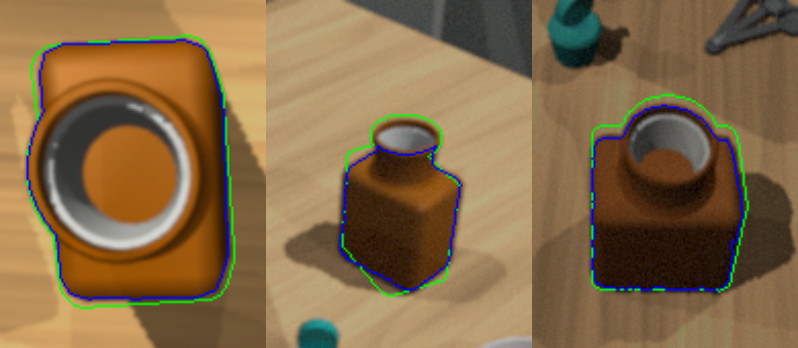

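The masks shrink slightly at the edges, but the wrist and side fits agree at (0.478,0.303) with yaw about 5-6°. I'll check the yaw with direct edge lines.

```bash
python3 - <<'E'
from h import *
W=pickle.load(open("w3.pkl","rb"));D=pickle.load(open("side.pkl","rb"))
from scipy.optimize import least_squares
def contour(c,box,th):
    b=cv2.cvtColor(c["image"],cv2.COLOR_BGR2HSV)[...,1];x0,y0,x1,y1=box;m=np.zeros(b.shape,np.uint8);m[y0:y1,x0:x1]=(b[y0:y1,x0:x1]>th)*255
    m=cv2.morphologyEx(m,cv2.MORPH_OPEN,np.ones((5,5)));return max(cv2.findContours(m,0,1)[0],key=cv2.contourArea)[:,0,:].astype(float)
def ang(c,k,z,lbl):
    P=np.array([onz(ray(c,*q),z)[:2] for q in k]);v=cv2.fitLine(P.astype(np.float32),cv2.DIST_HUBER,0,.001,.001).ravel()
    print(lbl,len(k),np.degrees(np.arctan2(v[1],v[0])).round(2),v[2:])
for th in(160,185):
    k=contour(W,(190,30,330,200),th);x,y=k.min(0);X,Y=k.max(0);print(x,y,X,Y)
    ang(W,k[(k[:,1]<y+12)&(k[:,0]>228)&(k[:,0]<285)],.125,"top edge (~yaw+90)")
    ang(W,k[(k[:,1]>Y-10)&(k[:,0]>240)&(k[:,0]<290)],.125,"bottom edge (~yaw+90)")
    ang(W,k[(k[:,0]>X-25)&(k[:,1]>80)&(k[:,1]<165)],.0,"right edge z0(~yaw)")
    ang(W,k[(k[:,0]<235)&(k[:,1]>166)&(k[:,1]<178)],.125,"left low")
    k=contour(D,(315,318,415,430),th-20)
    Y=k[:,1].max();ang(D,k[(k[:,1]>Y-8)&(k[:,0]>340)&(k[:,0]<385)],.0,"side bottom")
g=cv2.cvtColor(W["image"],cv2.COLOR_BGR2HSV)
# sleeve/lip: ellipse of bore (low sat) in wrist
m=((g[...,1]<110)&(np.indices(g.shape[:2])[1]>205)&(np.indices(g.shape[:2])[1]<300)&(np.indices(g.shape[:2])[0]>70)&(np.indices(g.shape[:2])[0]<170)).astype(np.uint8)*255
kk=max(cv2.findContours(cv2.morphologyEx(m,cv2.MORPH_OPEN,np.ones((3,3))),0,1)[0],key=cv2.contourArea);e=cv2.fitEllipse(cv2.convexHull(kk));print(e)
for z in(.172,.165,.16): 
    p=onz(ray(W,*e[0]),z);print(z,p, [np.linalg.norm(onz(ray(W,e[0][0]+e[1][i]/2,e[0][1]),z)-p)*2000 for i in(0,1)])
E
```

```text
209.0 58.0 307.0 185.0
top edge (~yaw+90) 56 -85.2 [0.53594774 0.3101449 ]
bottom edge (~yaw+90) 49 -86.84 [0.42123088 0.3013096 ]
right edge z0(~yaw) 84 4.63 [0.48402578 0.26366013]
left low 11 8.78 [0.431645   0.33796775]
side bottom 65 -0.01 [0.47619015 0.33354965]
209.0 59.0 306.0 184.0
top edge (~yaw+90) 56 -85.54 [0.53574306 0.31079364]
bottom edge (~yaw+90) 49 -86.84 [0.42123088 0.3013096 ]
right edge z0(~yaw) 135 4.13 [0.478194  0.2660155]
left low 11 11.02 [0.43117368 0.33747417]
side bottom 45 -0.87 [0.4642704  0.29337567]
((252.74429321289062, 123.06793975830078), (71.82067108154297, 76.22449493408203), 158.74716186523438)
0.172 [0.47907423 0.30213821 0.172     ] [np.float64(60.845291472467146), np.float64(64.57626269688033)]
0.165 [0.47916914 0.30336529 0.165     ] [np.float64(62.151488740169256), np.float64(65.96255464900676)]
0.16 [0.47923693 0.30424178 0.16      ] [np.float64(63.08448678852783), np.float64(66.9527631862401)]
```

The jar is at about (0.4787,0.303) with yaw about 4.3°. I'll move above the mouth, turn +1 and check with the camera overlay before going in.

```bash
python3 -m inch '[[3,2.3,0,1,1],[6,4.6,0,1,1],[8.1,6.3,0,1,1],[8.1,6.3,-3,1,1],[8.1,6.3,-6,1,1],[8.1,6.3,-8,1,1],[8.1,6.3,-9,1,1],[8.1,6.3,-9,1,1],[8.1,6.3,-9,1,1],[8.1,6.3,-9,1,1]]'
python3 - <<'E'
from rig import readout,cams
from h import *
s=readout.read_state();print(s["position"],s["force"],s["tcp_rot"][:,0])
o=[]
for n,x,y in(("scene",330,70),("side",300,255)):
    c=cams.capture(n);o.append(overlay(c,[],x,y,130,130,3))
cv2.imwrite("pics/above.png",np.hstack(o))
E
```

```text
time_s: 7.0
position: [0.4792, 0.3042, 0.2469]
tcp_rot: [[0.997, 0.074, 0.003], [0.074, -0.997, 0.001], [0.003, -0.001, -1.0]]
force: [0.7, 1.5, -2.5]
opening: 0.157
grasp_force: 34.0
[0.4792263  0.30424992 0.24690281] [ 0.7106629   1.45735828 -2.49546367] [0.99724281 0.07413644 0.00325123]
```

View pics/above.png

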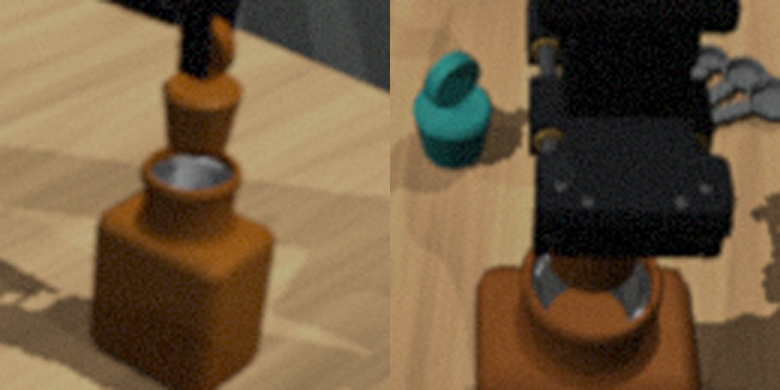

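The stopper hangs over the mouth in both views, slightly right of centre in the scene view and about centred in the side view. I'll work out the offset.

```bash
python3 - <<'E'
from h import *
S=pickle.load(open("scene.pkl","rb"));D=pickle.load(open("side.pkl","rb"))
# horizontal image coordinate of plug axis at foot vs mouth centre
for n,c,x0,foot,mouth in(("scene",S,330,(197,150),(192.,170)),("side",D,300,(592-390,280),(594-390,280))):
    a=proj(c,[.4792,.3042,.191])[0];b=proj(c,[.4787,.303,.172])[0];J=(proj(c,[[.4887,.303,.172],[.4787,.313,.172]])-b)[:,0]
    print(n,"pred plug u",a[0],"meas",foot[0]/3+x0,"pred mouth u",b[0],"meas",mouth[0]/3+x0,"px per cm x,y",J)
E
```

```text
scene pred plug u 393.8401114232283 meas 395.6666666666667 pred mouth u 392.45023168009055 meas 394.0 px per cm x,y [3.40516603 3.12821361]
side pred plug u 368.1179537182032 meas 367.3333333333333 pred mouth u 367.71111740924067 meas 368.0 px per cm x,y [-6.48074777 -0.14640344]
```

```bash
python3 -m inch '[[-0.1,-0.1,-1,0,1],[-0.1,-0.1,-2,0,1],[-0.1,-0.1,-2.7,0,1],[-0.1,-0.1,-3.3,0,1],[-0.1,-0.1,-3.8,0,1],[-0.1,-0.1,-4.2,0,1],[-0.1,-0.1,-4.4,0,1],[-0.1,-0.1,-4.4,0,1],[-0.1,-0.1,-4.4,0,1],[-0.1,-0.1,-4.4,0,1]]'
```

```text
time_s: 7.93
position: [0.4769, 0.3031, 0.2018]
tcp_rot: [[0.997, 0.075, 0.001], [0.075, -0.997, 0.0], [0.001, -0.0, -1.0]]
force: [0.6, 0.1, -3.2]
opening: 0.157
grasp_force: 34.0
```

```bash
python3 -m inch '[[0,0,-0.1,0,1],[0,0,-0.2,0,1],[0,0,-0.3,0,1],[0,0,-0.4,0,1],[0,0,-0.5,0,1],[0,0,-0.6,0,1],[0,0,-0.7,0,1],[0,0,-0.7,0,1],[0,0,-0.7,0,1]]'
```

```text
time_s: 8.68
position: [0.4768, 0.303, 0.1945]
tcp_rot: [[0.997, 0.075, 0.0], [0.075, -0.997, 0.0], [0.0, -0.0, -1.0]]
force: [0.2, 0.3, -2.1]
opening: 0.161
grasp_force: 34.0
```

```bash
python3 -m inch '[[0,0,-0.05,0,1],[0,0,-0.1,0,1],[0,0,-0.15,0,1],[0,0,-0.2,0,1],[0,0,-0.2,0,1],[0,0,-0.2,0,1]]'
```

```text
time_s: 9.18
position: [0.477, 0.303, 0.1926]
tcp_rot: [[0.997, 0.075, 0.001], [0.075, -0.997, 0.0], [0.001, -0.0, -1.0]]
force: [1.3, 0.4, -2.9]
opening: 0.155
grasp_force: 34.1
```

```bash
python3 -m inch '[[0,0,-0.05,0,1],[0,0,-0.1,0,1],[0,0,-0.1,0,1],[0,0,-0.1,0,1]]'|grep -E "pos|force"
```

```text
position: [0.4771, 0.303, 0.1917]
force: [1.8, 0.5, -1.4]
grasp_force: 34.1
```

```bash
python3 -m inch '[[0,0,-0.05,0,1],[0,0,-0.1,0,1],[0,0,-0.1,0,1],[0,0,-0.1,0,1]]'|grep -E "pos|force"
```

```text
position: [0.4772, 0.3031, 0.1907]
force: [3.4, 0.6, -1.2]
grasp_force: 34.1
```

```bash
python3 -m inch '[[0,0,-0.05,0,1],[0,0,-0.1,0,1],[0,0,-0.1,0,1],[0,0,-0.1,0,1]]'|grep -E "pos|force"
```

```text
position: [0.4773, 0.303, 0.1897]
force: [4.1, -0.0, 0.0]
grasp_force: 34.1
```

There is sideways contact of about 4 N along +x, so I'll shift +x to relieve it.

```bash
python3 -m inch '[[0.05,0,0,0,1],[0.1,0,0,0,1],[0.1,0,0,0,1],[0.1,0,0,0,1]]'|grep -E "pos|force"
```

```text
position: [0.4775, 0.303, 0.1895]
force: [4.2, 0.7, -0.4]
grasp_force: 34.1
```

```bash
python3 -m inch '[[0.05,0,0,0,1],[0.05,0,0,0,1],[0.05,0,0,0,1],[0.05,0,0,0,1]]'; python3 -c "
from rig import readout
s=readout.read_state();print(s['force'],s['moment'],s['position'])"
```

```text
time_s: 10.85
position: [0.4776, 0.3029, 0.1893]
tcp_rot: [[0.997, 0.075, -0.001], [0.075, -0.997, -0.0], [-0.001, 0.0, -1.0]]
force: [1.2, 1.1, -0.5]
opening: 0.16
grasp_force: 34.1
[ 1.23950035  1.08527139 -0.54284477] [ 0.13896311 -0.42625367 -0.00177169] [0.47756574 0.30294575 0.18926225]
```

```bash
python3 -m inch '[[0.02,0,-0.05,0,1],[0.02,0,-0.1,0,1],[0.02,0,-0.1,0,1],[0.02,0,-0.1,0,1],[0.02,0,-0.1,0,1]]'|grep -E "pos|force"
```

```text
position: [0.4777, 0.3028, 0.1881]
force: [1.7, -0.3, -2.3]
grasp_force: 34.1
```

```bash
python3 -m inch '[[0,0,-0.05,0,1],[0,0,-0.1,0,1],[0,0,-0.1,0,1],[0,0,-0.1,0,1],[0,0,-0.1,0,1]]'|grep -E "pos|force"
```

```text
position: [0.4779, 0.3029, 0.1873]
force: [0.5, 0.1, -3.0]
grasp_force: 34.0
```

```bash
python3 -m inch '[[0,0,-0.05,0,1],[0,0,-0.1,0,1],[0,0,-0.1,0,1],[0,0,-0.1,0,1]]'|grep -E "pos|force"
```

```text
position: [0.4781, 0.3029, 0.1864]
force: [0.9, 0.2, -2.5]
grasp_force: 34.0
```

```bash
python3 -m inch '[[0.03,0,-0.05,0,1],[0.03,0,-0.1,0,1],[0.03,0,-0.1,0,1],[0.03,0,-0.1,0,1]]'|grep -E "pos|force"
```

```text
position: [0.4783, 0.3029, 0.1854]
force: [0.5, -0.5, -2.5]
grasp_force: 34.0
```

```bash
python3 -m inch '[[0,0,-0.05,0,1],[0,0,-0.1,0,1],[0,0,-0.1,0,1],[0,0,-0.1,0,1]]'|grep -E "pos|force"
```

```text
position: [0.4785, 0.303, 0.1845]
force: [-0.2, 0.5, -1.7]
grasp_force: 34.0
```

```bash
python3 -m inch '[[0,0,-0.05,0,1],[0,0,-0.1,0,1],[0,0,-0.1,0,1],[0,0,-0.1,0,1]]'|grep -E "pos|force"
```

```text
position: [0.4785, 0.303, 0.1842]
force: [-2.3, -1.0, 4.3]
grasp_force: 34.2
```

```bash
python3 -m inch '[[0,0,-0.05,0,1],[0,0,-0.05,0,1],[0,0,-0.05,0,1],[0,0,-0.05,0,1]]'|grep -E "pos|force"
```

```text
position: [0.4785, 0.303, 0.1841]
force: [-3.7, -0.5, 8.1]
grasp_force: 34.2
```

The stopper has bitten at TCP z 0.184, so the head centre is about 28 mm above the rim, within the expected range. I'll hold a steady push and relieve the sideways load.

```bash
python3 -m inch '[[-0.04,0,0,0,1],[-0.04,0,0,0,1],[-0.04,0,0,0,1],[-0.04,0,0,0,1]]'|grep -E "pos|force"
```

```text
position: [0.4784, 0.303, 0.1841]
force: [-2.7, -0.9, 6.3]
grasp_force: 34.2
```

```bash
python3 -m inch '[[0,0,0,0,1],[0,0,0,0,1],[0,0,0,0,1],[0,0,0,0,1],[0,0,0,0,1],[0,0,0,0,1]]'|grep -E "pos|force"
```

```text
position: [0.4785, 0.303, 0.1841]
force: [-2.8, -0.6, 7.5]
grasp_force: 34.2
```

```bash
python3 -m inch '[[0,0,-0.02,0,1],[0,0,-0.02,0,1],[0,0,-0.02,0,1],[0,0,-0.02,0,1],[0,0,-0.02,0,1],[0,0,-0.02,0,1],[0,0,-0.02,0,1],[0,0,-0.02,0,1],[0,0,-0.02,0,1],[0,0,-0.02,0,1]]'|grep -E "time|pos|force"
```

```text
time_s: 15.02
position: [0.4785, 0.303, 0.1841]
force: [-3.3, -0.7, 7.9]
grasp_force: 34.2
```

```bash
python3 -m inch '[[-0.02,0,0.04,0,1],[-0.04,0,0.07,0,1],[-0.04,0,0.07,0,1],[-0.04,0,0.07,0,1],[-0.04,0,0.07,0,1]]'|grep -E "time|pos|force"
```

```text
time_s: 15.43
position: [0.4784, 0.303, 0.1841]
force: [-0.6, -1.3, 4.8]
grasp_force: 34.2
```

```bash
python3 -m inch '[[0,0,0.02,0,1],[0,0,0.02,0,1],[0,0,0.02,0,1],[0,0,0.02,0,1]]'|grep -E "time|pos|force"
```

```text
time_s: 15.77
position: [0.4784, 0.303, 0.1841]
force: [-0.8, 0.1, 6.0]
grasp_force: 34.2
```

```bash
python3 -m inch '[[0,0,0.04,0,1],[0,0,0.06,0,1],[0,0,0.06,0,1],[0,0,0.06,0,1],[0,0,0.06,0,1],[0,0,0.06,0,1]]'|grep -E "time|pos|force"; python3 -c "
from rig import readout
s=readout.read_state();print(s['moment'])"
```

```text
time_s: 16.27
position: [0.4784, 0.303, 0.1842]
force: [2.4, 0.3, -1.6]
grasp_force: 34.1
[-0.00388138 -0.41438758 -0.00074653]
```

The push is off. I'll try a small turn first and watch the moment.

```bash
python3 -m inch '[[0.02,0,0,0,1],[0.02,0,0,0,1],[0.02,0,0,1,1],[0.02,0,0,2,1],[0.02,0,0,3,1],[0.02,0,0,4,1],[0.02,0,0,5,1],[0.02,0,0,5,1]]'|grep -vE "open"; python3 - <<'E'
from rig import readout,cams
from h import *
s=readout.read_state();print(s['moment'],s['force'])
for _ in range(1):
    c=cams.capture("scene");pickle.dump(c,open("sc2.pkl","wb"));c=cams.capture("side");pickle.dump(c,open("sd2.pkl","wb"))
E
```

```text
time_s: 16.93
position: [0.4782, 0.3029, 0.1844]
tcp_rot: [[0.987, 0.162, 0.001], [0.162, -0.987, -0.0], [0.001, 0.0, -1.0]]
force: [3.2, -0.8, -1.7]
grasp_force: 34.1
[-0.09458762 -0.63871461 -0.09885018] [ 3.1934557  -0.81738883 -1.67875078]
```

```bash
cat >> h.py <<'E'
def flow(a,b,boxes):
    for x0,y0,x1,y1 in boxes:
        A,B=[cv2.cvtColor(c["image"],cv2.COLOR_BGR2GRAY)[y0:y1,x0:x1].astype(np.float64) for c in(a,b)]
        (d,r)=cv2.phaseCorrelate(A,B,cv2.createHanningWindow(A.shape[::-1],cv2.CV_64F));print((x0,y0,x1,y1),np.round(d,2),round(r,2))
E
python3 - <<'E'
from h import *
L=lambda f:pickle.load(open(f+".pkl","rb"))
B=((350,135,390,195),(375,150,430,205),(400,140,430,200))
C=((315,340,345,425),(385,340,415,425),(320,395,410,430))
print("scene");flow(L("scene"),L("sc2"),B);print("side");flow(L("side"),L("sd2"),C)
E
python3 -m inch '[[0.04,0,0,0,1],[0.04,0,0,0,1],[0.04,0,0,0,1],[0.04,0,0,0,1]]'|grep -E "time|pos|force"
```

```text
scene
(350, 135, 390, 195) [-0.04  0.15] 0.78
(375, 150, 430, 205) [-0.19  0.1 ] 1.02
(400, 140, 430, 200) [-0.17 -0.01] 0.99
side
(315, 340, 345, 425) [0.03 0.01] 1.05
(385, 340, 415, 425) [0.1  0.28] 0.47
(320, 395, 410, 430) [-0.16 -0.1 ] 1.07
time_s: 17.37
position: [0.4783, 0.3029, 0.1844]
force: [2.3, -0.6, -0.8]
grasp_force: 34.1
```

The jar has not moved, so I'll continue the turn to about 31°.

```bash
python3 -m inch '[[0.02,0,0,3,1],[0.03,0,0,6,1],[0.03,0,0,9,1],[0.03,0,0,12,1],[0.03,0,0,15,1],[0.03,0,0,18,1],[0.03,0,0,21,1],[0.03,0,0,24,1],[0.03,0,0,26,1],[0.03,0,0,26,1]]'|grep -vE "open"; python3 -c "
from rig import readout
s=readout.read_state();print(s['moment'])"
```

```text
time_s: 18.2
position: [0.4785, 0.3025, 0.1843]
tcp_rot: [[0.816, 0.578, -0.0], [0.578, -0.816, -0.001], [-0.001, 0.0, -1.0]]
force: [2.2, -2.6, -0.4]
grasp_force: 34.1
[-0.37759696 -0.52458294 -0.07466718]
```

```bash
python3 - <<'E'
from rig import cams
from h import *
L=lambda f:pickle.load(open(f+".pkl","rb"))
flow(L("scene"),cams.capture("scene"),((350,135,390,195),(375,150,430,205),(400,140,430,200)))
E
python3 -m inch '[[0.02,-0.03,0,0,1],[0.02,-0.03,0,-3,1],[0.02,-0.03,0,-6,1],[0.02,-0.03,0,-9,1],[0.02,-0.03,0,-12,1],[0.02,-0.03,0,-15,1],[0.02,-0.03,0,-18,1],[0.02,-0.02,0,-21,1],[0.02,-0.01,0,-24,1],[0.02,0,0,-27,1]]'|grep -vE "open"
python3 -m inch '[[0,0,0,-2,1],[0,0,0,-4,1],[0,0,0,-4,1],[0,0,0,-4,1],[0,0,0,-4,1]]'|grep -vE "open"
```

```text
(350, 135, 390, 195) [-0.03 -0.19] 1.04
(375, 150, 430, 205) [-0.04 -0.07] 1.02
(400, 140, 430, 200) [0.01 0.13] 1.05
time_s: 19.08
position: [0.4784, 0.3029, 0.1843]
tcp_rot: [[0.99, 0.142, -0.001], [0.142, -0.99, -0.0], [-0.001, 0.0, -1.0]]
force: [1.7, -0.9, -0.1]
grasp_force: 34.1
time_s: 19.5
position: [0.4784, 0.303, 0.1842]
tcp_rot: [[0.997, 0.075, -0.001], [0.075, -0.997, 0.0], [-0.001, -0.0, -1.0]]
force: [1.0, -0.2, -0.7]
grasp_force: 34.1
```

```bash
python3 -m inch '[[0,0,0,0,2],[0,0,0,0,3],[0,0,0,0,4],[0,0,0,0,4],[0,0,0,0,4],[0,0,0,0,4]]'|grep -E "time|pos|force|open"; python3 -m inch '[[0,0,1,0,4],[0,0,3,0,4],[0,0,6,0,4],[0,0,10,0,4],[0,0,14,0,4],[-4,-1,16,0,4],[-8,-3,16,0,4],[-10,-7,16,0,4],[-10,-9,16,0,4],[-10,-9,16,0,4]]'|grep -E "time|pos|force|open"
python3 - <<'E'
from rig import readout,cams
from h import *
s=readout.read_state();c=cams.capture("wrist");w=wcam(s,c);pickle.dump(w,open("w4.pkl","wb"))
L=lambda f:pickle.load(open(f+".pkl","rb"))
S=cams.capture("scene");D=cams.capture("side");flow(L("scene"),S,((350,135,390,195),(375,150,430,205)));flow(L("side"),D,((315,340,345,425),(385,340,415,425)))
a=np.radians(4.3);X=np.array([np.cos(a),np.sin(a),0]);Y=np.array([-X[1],X[0],0]);t=np.linspace(0,2*np.pi,60)
M=[np.array([.4785,.303,.200])+q*Y+.021*(np.cos(t)[:,None]*X+np.sin(t)[:,None]*np.array([0,0,1])) for q in(-.007,.007)]
q=proj(w,[.4785,.303,.15])[0];x=int(max(0,min(q[0]-66,507)));y=int(max(0,min(q[1]-75,330)))
o=np.hstack([overlay(w,M,x,y,133,150,3),overlay(S,M,345,80,87,150//1,3) if 0 else cv2.resize(overlay(S,[],340,90,110,124,3),(399,450))])
cv2.imwrite("pics/fin.png",o)
E
```

```text
time_s: 20.0
position: [0.4786, 0.303, 0.1841]
force: [0.5, 1.0, 0.3]
opening: 0.441
grasp_force: 0.0
time_s: 20.83
position: [0.3761, 0.2098, 0.3453]
force: [0.5, -0.2, 0.9]
opening: 0.459
grasp_force: 0.0
(350, 135, 390, 195) [0.02 0.08] 1.21
(375, 150, 430, 205) [-0.02  0.09] 1.06
(315, 340, 345, 425) [0.01 0.01] 1.02
(385, 340, 415, 425) [-0.07 -0.04] 1.04
```

View pics/fin.png

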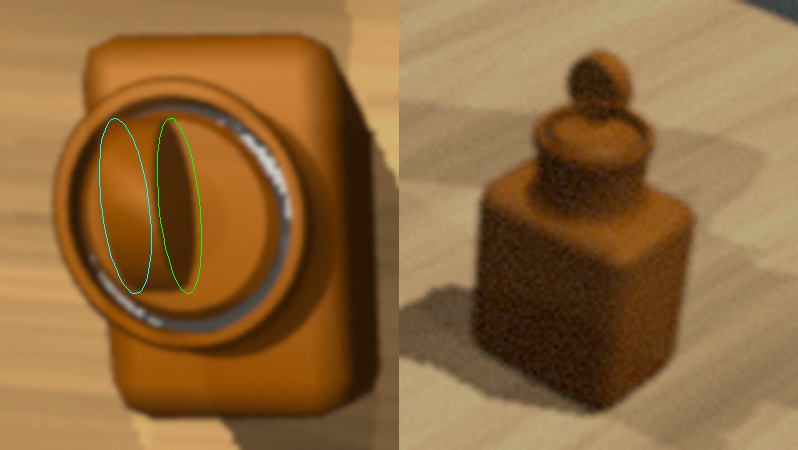

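The stopper is seated upright in the neck, its head is parallel to the jar's long sides, and the overlay at 4.3° matches. The jar hasn't moved, and the arm is clear of everything.

```bash
python3 -c "
from rig import bot
print(bot.hand_in())"
```

```text
the job is handed in; nothing more can be done
None
```

The job is handed in: the stopper was pressed home with a steady push of about 10 N, eased off, turned 31° out of line and back without moving the jar, and released with its head in line.

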